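# Flush the water filter under the sink

## Robot

A 6-joint arm with a two-finger parallel gripper is mounted at the origin on the work surface. World frame = base frame: x ahead of the robot, y to its left, z up, the work surface at z = 0. Lengths are in mm, angles in rad, forces in N, time in s.
With the tool pointing down it reaches from about 275 to 750 mm from the base axis. Payload 10.2 kg.
Tool frame: the origin (TCP) lies between the finger pads; the fingertips stand 8 mm ahead of it and the grasp point (between the pads) lies 11 mm behind it; z points along the fingers, y is the line along which they close (so a half turn about z gives the same grasp; the last joint's range is limited). The gripper opens to 85 mm and grips with 20 to 120 N. Pads are 22 mm wide; open, the fingers measure 114 mm over their backs; the gripper's body (76 mm by 85 mm) begins 54 mm behind the grasp point. The pads swing forward as they close: fully open they stand 13 mm farther back than shut.
Start: joints at [-0.223, 0.313, 1.498, -0, 1.331, -0.223], TCP at [525.006, -0.013, 214.094] pointing down, gripper open.
Joint ranges: [-2.94, 2.94], [-0.97, 2.17], [0.19, 2.56], [-1.23, 4.37], [0.02, 3.11], [-2.88, 2.88]. Speed limits (rad/s): [2.39, 2.39, 3.01, 3.14, 3.14, 3.14].

## Interface

Orientations are given as a unit quaternion [w, x, y, z].
In Python, from rig import * gives the robot as it stands.
- The arm moves only by the shell command python3 -m handwheel 'ROWS' [FORCE]. ROWS is JSON, a list that holds one entry, the list of rows, each a list of 7 numbers: the shift along the world's x, y, z in mm, then the turn, a rotation vector about the world's x, y, z in degrees, then the opening, from -1 (shut) to 1 (fully open). A call has 1 to 8 rows; each row shifts and turns the commanded pose from where the row before left it; what a row does not reach is not made up. A row lasts 1/8 s, in which the tool goes at most 62.5 mm and 10.7 degrees, less where a joint would pass 70% of its speed; a pose out of reach is approached as far as the arm can. A call is refused whole if a number of a shift passes 62.5 or a number of a turn 10.7, either way. A call with a gripper value outside its range is refused whole. The fingers move at their own pace and stop on an object; FORCE is the grip in N (left out, the last holds). Time passes only in rows, so rows that do not move let the fingers close. It gives the time, the measured TCP pose, the force, the opening and the grip force at its end, in the units of the state.
- sense(): the state, without advancing time (a new reading comes with each control period).
- capture(name): name is "scene" or "side" or "wrist"; returns a dict with "image" (420x560x3 uint8, red, green, blue), "fx", "fy", "cx", "cy" (pixels), "dist_coeffs" ([k1, k2, p1, p2, k3] as OpenCV has them; the pictures are not rectified), "rvec" (rotation vector, rad) and "tvec" (3), from world to camera coordinates, as OpenCV has them; the wrist camera has in their place "hand_eye" (4x4, takes a point from camera to tool coordinates, whose origin is the TCP and whose axes are the flange's). Camera axes: x right, y down, z forward; pixel columns grow to the right and rows downward; lengths in mm; the calibration is good to about 2 mm. A picture is of the moment at which its call begins: read the wrist's pose just before it. There is no depth.
- finish_job(): hands the job in; it is judged then, once.
The state is a dict: "time_s": time; "joints": joint angles; "dq": joint speeds; "tau": joint torques, N m; "eef_pos": TCP position; "ee_rot": TCP orientation; "force": force on the tool from outside, world axes, zero at the start; "wrist_torque": the same for the moment, N m; "grip_width": opening from 0.0 (shut) to 1.0 (fully open); "grip_force": force on a finger pad.
Only numpy, scipy, OpenCV 4.12 (cv2) and the standard library are available. Lean on these libraries where they do the work, as an engineer would, in place of code of your own. Each camera call takes 0.05 s, during which the arm holds its last target. There are 200 camera calls.

## Task

Flush the water filter: swing the steel hasp up off its catch and right back past upright, then twist the spring-return knob underneath it clockwise (seen from above) to its stop, hold it there for about two seconds and let it go so that it springs all the way home. Then swing the hasp back down fully over its catch. Leave the other things standing where they are.

Things in the scene. Friction and masses are not known exactly. Their poses are not given: they have to be found in the camera images.
- unit: fixed water filter: white housing 120 (x) by 220 (y) by 60 mm high, white cartridge lying along its far side to x = 134 mm, 72 mm high. Origin: centre of the housing's underside; z up; y runs from the catch to the hinge. Knob at x = y = 0. Hinge brackets at y = 81 to 103 mm, 48 mm wide across x, 122 mm high.
- catch (a point): the catch: steel staple, 129 mm above the base, 80 mm from the knob axis, on a grey block 30 by 18 mm whose top is 110 mm above the base. This point is the block's top centre. The closed hasp's slot fits over the staple.
- hasp (a joint): angle of the steel hasp about its hinge: 0 = flat down over the catch (fully closed), grows as its free end is lifted, 1.57 = upright, 2.0 = stop, leaning back away from the knob. A stiff hinge: it stays where it is left, about 1 to 2 N at the free end moves it. It may start a little lifted (up to 0.08).
- hasp_bar (a point): centre of the round steel cross bar on the hasp's free end: 36 mm long along the unit's x axis, 14 mm thick; 200 mm from the hinge axis. Closed it is 115 mm above the base. The hasp itself is a flat strap 24 mm wide, 5 mm thick.
- hasp_hinge (a point): point on the hasp's hinge axis, at y = +90 mm, z = 115 mm in the unit's frame; the axis is parallel to the unit's x axis. The bar moves on a circle of radius 200 mm about it.
- flush_knob (a joint): angle of the flush knob: 0 = home, where its spring holds it; grows clockwise seen from above; 1.2 = its stop. The spring takes about 0.05 N m at home and 0.11 N m at the stop.
- knob_grip (a point): on the knob's vertical axis, 91 mm above the base, at the height to grip. The knob is a grey upright plate (bar grip) 60 mm long, 14 mm thick, from 68 to 104 mm above the base, on a round foot of radius 24 mm (up to 70 mm above the base); at home its long side lies along the unit's y axis. The closed hasp passes 8 mm above it.
- torch: aluminium torch lying along y, 160 mm long, 44 mm thick, near the unit's front; origin under its middle, on the base. Leave it.
- funnel: blue plastic funnel standing mouth down, 104 mm wide, 110 mm high; origin at the centre of its underside. Leave it.
- tub: white plastic tub, 66 mm wide, 80 mm high; origin at the centre of its underside. Leave it.
- pot: white ceramic pot, 120 mm wide, 100 mm high; origin at the centre of its underside. Leave it.
- bucket: yellow plastic bucket, 260 mm wide, 220 mm high; origin at the centre of its underside. Leave it.
- caddy: grey plastic caddy with a sliding front door, 150 by 220 by 170 mm high; origin at the centre of its underside. Leave it.
- spray: white plastic bottle, 72 mm wide, 200 mm high; origin at the centre of its underside. Leave it.

How it is judged:
By the outcome, as a careful person would: the job done as asked, in the order asked, and still so for the second after the job is handed in, with the robot touching nothing.
It also fails if it takes over 72 s, if anything falls off the work surface, if the arm or the gripper's body presses on something with over 40 N, if the wrist force passes 120 N, or if a joint passes its speed limit or range.

## Working session

There is one attempt and no reset: what is moved stays moved. The work goes in short steps, Python scripts to look and compute and a shell command to move; the robot and the scene stay as the last step left them, time stands still between calls to the robot, and variables do not carry over. Pictures are saved under pics/ and viewed, at most 10 in all, crops included, and the job is handed in when it is done.

```bash
ls; mkdir -p pics; python3 - <<'E'
from rig import *
import cv2
s=sense();print(s)
for n in("scene","side"):
    c=capture(n);cv2.imwrite(f"pics/{n}0.png",c["image"][:,:,::-1])
    import pickle;pickle.dump(c,open(f"{n}0.pkl","wb"))
    print(n,{k:v for k,v in c.items() if k!="image"})
E
```

```text
pics
{'time_s': 0.0, 'joints': array([-2.23425694e-01,  3.13464556e-01,  1.49848572e+00, -6.29716475e-06,
        1.33096589e+00, -2.23405618e-01]), 'dq': array([ 0.00019256,  0.00125543,  0.00105026, -0.00026378, -0.00017831,
       -0.0001586 ]), 'tau': array([-5.78409599e-04, -4.12261176e+01, -2.59742296e+01, -3.58453699e-04,
        4.11797926e-03, -1.23038126e-05]), 'eef_pos': array([5.24710960e+02, 3.83107562e-02, 2.13509326e+02]), 'ee_rot': array([-5.58350076e-04,  7.07113194e-01,  7.07100059e-01, -3.55215037e-04]), 'force': array([ 0.34291289, -0.1076304 , -0.34186434]), 'wrist_torque': array([-0.02743406,  0.01427729,  0.01761712]), 'grip_force': 0.0, 'grip_width': 0.9967691834874576}
scene {'fx': 454.6758663408199, 'fy': 454.6758663408199, 'cx': 275.60576185243036, 'cy': 208.15866478249544, 'dist_coeffs': array([-0.00577386,  0.        ,  0.        ,  0.        ,  0.        ]), 'rvec': array([ 2.29035033,  1.23637204, -0.37436773]), 'tvec': array([-313.14538102, -329.99579054, 1982.62863295])}
side {'fx': 428.6719236294952, 'fy': 428.6719236294952, 'cx': 281.0199817853193, 'cy': 212.69178983208425, 'dist_coeffs': array([-0.07653999,  0.        ,  0.        ,  0.        ,  0.        ]), 'rvec': array([ 0.95451512, -2.27354834,  1.23458611]), 'tvec': array([ 371.64941637,  306.44989312, 1130.34250763])}
```

View pics/scene0.png

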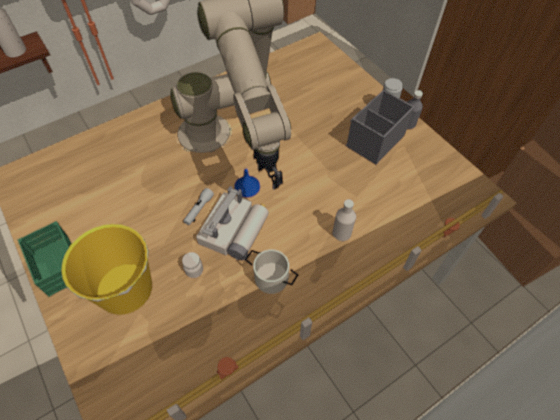

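View pics/side0.png

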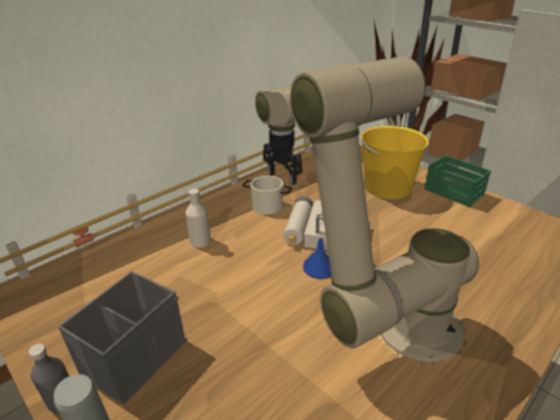

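The scene view shows the filter around (232,222), with the funnel at (247,183), torch at (198,205), tub at (192,264) and pot at (270,270). I'll zoom in on the unit.

```bash
cat > h.py <<'E'
import numpy as np,cv2,pickle
def cam(c):
    K=np.array([[c["fx"],0,c["cx"]],[0,c["fy"],c["cy"]],[0,0,1]]);return K,np.array(c["dist_coeffs"])
def ext(c,s=None):
    if "rvec" in c: return cv2.Rodrigues(np.array(c["rvec"]))[0],np.array(c["tvec"])
    from scipy.spatial.transform import Rotation as R
    q=s["ee_rot"];T=np.eye(4);T[:3,:3]=R.from_quat([q[1],q[2],q[3],q[0]]).as_matrix();T[:3,3]=s["eef_pos"]
    M=np.linalg.inv(T@np.array(c["hand_eye"]));return M[:3,:3],M[:3,3]
def proj(c,P,s=None):
    R,t=ext(c,s);K,d=cam(c);return cv2.projectPoints(np.array(P,float).reshape(-1,3),cv2.Rodrigues(R)[0],t,K,d)[0].reshape(-1,2)
def back(c,uv,z,s=None):
    R,t=ext(c,s);K,d=cam(c);n=cv2.undistortPoints(np.array(uv,float).reshape(-1,1,2),K,d).reshape(-1,2)
    D=np.c_[n,np.ones(len(n))]@R;o=-R.T@t;k=(z-o[2])/D[:,2];return o+k[:,None]*D
def unit(x0,y0,a,P):
    P=np.array(P,float).reshape(-1,3);ca,sa=np.cos(a),np.sin(a)
    return np.c_[x0+ca*P[:,0]-sa*P[:,1],y0+sa*P[:,0]+ca*P[:,1],P[:,2]]
E
python3 - <<'E'
from h import *
c=pickle.load(open("scene0.pkl","rb"))
im=c["image"][165:285,170:290,::-1]
cv2.imwrite("pics/crop1.png",cv2.resize(im,(600,600),interpolation=cv2.INTER_CUBIC))
print(back(c,[[232,222],[247,187],[198,208],[192,270],[270,285]],0))
E
```

```text
[[ 464.69108324 -128.49079848    0.        ]
 [ 355.14638412    4.70466665    0.        ]
 [ 336.91451316 -206.62297172    0.        ]
 [ 560.32481939 -348.83266516    0.        ]
 [ 761.12257429 -147.92544762    0.        ]]
```

View pics/crop1.png

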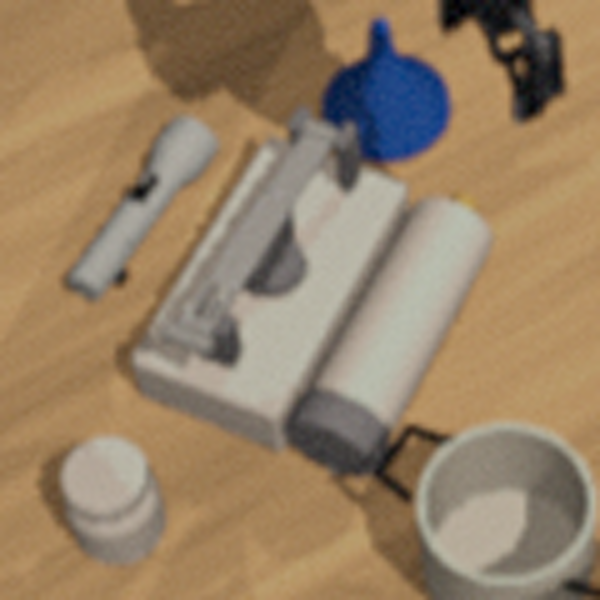

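The crop shows the housing's top corners at about (135,355), (278,415), (405,185) and (270,140). The hinge brackets are at the top near (325,145), the bar is near (185,335), and the knob sits under the strap at (280,265).

```bash
python3 - <<'E'
from h import *
from scipy.optimize import least_squares as ls
c=pickle.load(open("scene0.pkl","rb"))
f=lambda p:np.array(p,float)/5+[170,165]-.4
uv=f([[135,355],[278,415],[405,185],[270,140]])
print(back(c,uv,60))
M=[[-60,-110,60],[60,-110,60],[60,110,60],[-60,110,60]]
g=lambda p:(proj(c,unit(*p,M))-uv).ravel()
r=ls(g,[440,-150,0],x_scale=[10,10,.1]);print(r.x,r.fun)
for n,P in dict(bar=[0,-110,115],barup=[0,-109,131],catch=[0,-80,110],knob=[0,0,91],hinge=[0,90,115]).items():
    print(n,unit(*r.x,P),(proj(c,unit(*r.x,P))-[170,165])*5)
E
```

```text
[[ 479.45622279 -277.89313648   60.        ]
 [ 578.04742873 -216.51464134   60.        ]
 [ 459.94711442  -39.29556574   60.        ]
 [ 368.07010994 -103.52490269   60.        ]]
[ 470.78734372 -158.81194743    0.5830361 ] [-1.20046007  1.1359829   0.20930264  0.86072917  1.26328469 -0.57759165
 -0.2292239  -1.82575511]
bar [[ 531.34905284 -250.63939098  115.        ]] [[191.69297599 348.70183329]]
barup [[ 530.79849185 -249.80459604  131.        ]] [[189.45166584 335.74774717]]
catch [[ 514.83222308 -225.59554274  110.        ]] [[212.85779329 318.08375838]]
knob [[ 470.78734372 -158.81194743   91.        ]] [[267.6228874  244.23373186]]
hinge [[421.23685444 -83.68040271 115.        ]] [[320.19915475 131.708481  ]]
```

Plan: keep the tool pointing down and close along the unit's x axis for both grips, on the bar's ends and on the knob plate. First I'll move above the unit to refine its pose with the wrist camera.

```bash
python3 -m handwheel '[[[-6,-25,35,0,0,8],[-6,-25,35,0,0,8],[-6,-25,35,0,0,8],[-6,-25,35,0,0,9.4],[0,0,0,0,0,0],[0,0,0,0,0,0]]]' 2>&1 | sed 's/^/ /' ; python3 - <<'E'
from rig import *
from h import *
s=sense();c=capture("wrist");print(c["hand_eye"],s["eef_pos"],s["joints"])
pickle.dump((s,c),open("w1.pkl","wb"));cv2.imwrite("pics/w1.png",c["image"][:,:,::-1])
E
```

```text
invalid input at $[0][0]: expected 7 numbers
[[ 1.33418904e-03 -9.48213607e-01 -3.17630564e-01  8.34814687e+01]
 [ 9.99998732e-01  9.88837048e-04  1.24849006e-03 -3.01144799e-01]
 [-8.69750390e-04 -3.17631826e-01  9.48213724e-01 -1.59802573e+02]
 [ 0.00000000e+00  0.00000000e+00  0.00000000e+00  1.00000000e+00]] [5.24759531e+02 7.82986599e-02 2.13588955e+02] [-2.23360683e-01  3.13407511e-01  1.49835173e+00  5.59965416e-05
  1.33099356e+00 -2.23405870e-01]
```

```bash
python3 -m handwheel '[[[-14,-40,35,0,0,8,1],[-14,-40,35,0,0,8,1],[-14,-40,35,0,0,8,1],[-12,-39,35,0,0,9.4,1],[0,0,0,0,0,0,1],[0,0,0,0,0,0,1]]]' 20 ; python3 - <<'E'
from rig import *
from h import *
s=sense();c=capture("wrist");print(s["eef_pos"],s["joints"])
pickle.dump((s,c),open("w1.pkl","wb"));cv2.imwrite("pics/w1b.png",c["image"][:,:,::-1])
E
```

```text
time_s: 0.9
eef_pos: [470.9, -158.5, 353.1]
ee_rot: [-0.001, 0.475, 0.88, 0.0]
force: [-0.9, -0.1, 0.3]
grip_width: 1.003
grip_force: 0.0
[ 470.92322318 -158.467815    353.08003568] [-5.61007483e-01  1.92998581e-01  1.29620116e+00  2.65049302e-04
  1.65418137e+00 -1.14231631e+00]
```

View pics/w1b.png

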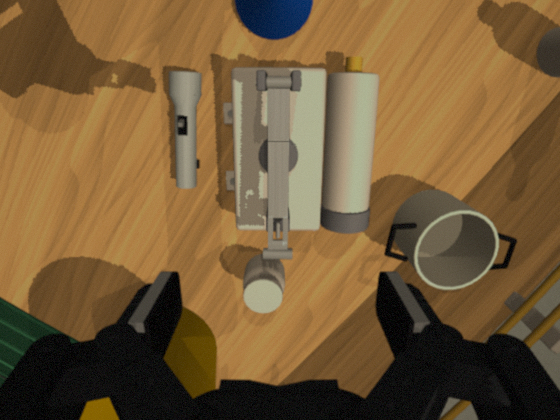

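The wrist view shows the housing's top corners at (233,69), (326,69), (322,229) and (236,230). The bar spans (263,254) to (292,254), the knob's foot is centred near (278,155), and the tub stands just in front of the bar.

```bash
python3 - <<'E'
from h import *
from scipy.optimize import least_squares as ls
s,c=pickle.load(open("w1.pkl","rb"))
uv=np.array([[233,69],[326,69],[322,229.5],[236,230]],float)
M=[[-60,110,60],[60,110,60],[60,-110,60],[-60,-110,60]]
r=ls(lambda p:(proj(c,unit(*p,M),s)-uv).ravel(),[470,-158,.58],x_scale=[10,10,.1]);print(r.x,r.fun.round(1))
bar=lambda a:[[-18,90-200*np.cos(a),115+200*np.sin(a)],[18,90-200*np.cos(a),115+200*np.sin(a)]]
for a in(0,.04,.08):print(a,proj(c,unit(*r.x,bar(a)),s).round(1))
print("knobfoot",proj(c,unit(*r.x,[[-24,0,70],[24,0,70],[0,24,70]]),s).round(1))
print("hinge",proj(c,unit(*r.x,[[-24,81,122],[24,81,122],[24,103,122]]),s).round(1))
for z in(115,123,131):print(z,back(c,[[263,254],[292,254]],z,s).round(1))
print("tub top",back(c,[[264,292]],80,s))
E
python3 -c "
import cv2;i=cv2.imread('pics/w1b.png')[50:320,170:390];cv2.imwrite('pics/w1c.png',cv2.resize(i,(484,594),interpolation=cv2.INTER_CUBIC))"
```

```text
[ 471.753518   -155.72483132    0.58133788] [-2.1 -1.8  1.9 -1.6 -0.7  2.6  0.9  2. ]
0 [[265.  248.9]
 [293.4 249. ]]
0.04 [[264.8 251.6]
 [293.7 251.6]]
0.08 [[264.6 254.1]
 [294.  254.2]]
knobfoot [[260.7 156.4]
 [297.9 156.4]
 [279.3 137.7]]
hinge [[257.5  91.3]
 [301.7  91.4]
 [302.1  70.1]]
115 [[ 518.8 -265.   115. ]
 [ 549.7 -244.6  115. ]]
123 [[ 516.9 -261.4  123. ]
 [ 547.2 -241.5  123. ]]
131 [[ 515.  -257.9  131. ]
 [ 544.7 -238.4  131. ]]
tub top [[ 561.08791136 -331.36737229   80.        ]]
```

View pics/w1c.png

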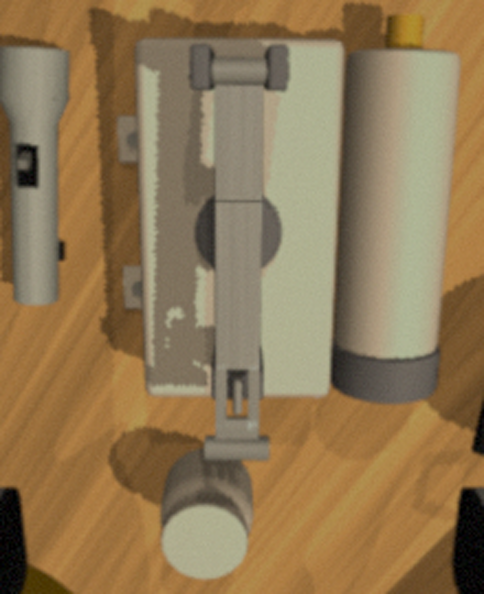

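The fit agrees with the bracket, knob-foot and bar pixels. The unit is at about (471.5, -156), yaw 0.581, and the hasp is lifted about 0.065. Next I'll move over the bar and descend.

```bash
python3 -m handwheel '[[[30,-45,0,0,0,0,1],[30,-45,0,0,0,0,1],[0,0,-55,0,0,0,1],[0,0,-55,0,0,0,1],[0,0,-50,0,0,0,1],[0,0,-40,0,0,0,1],[0,0,-39,0,0,0,1],[0,0,0,0,0,0,1]]]' 20 ; python3 - <<'E'
from rig import *
from h import *
s=sense();c=capture("wrist")
cv2.imwrite("pics/w2.png",c["image"][:,:,::-1])
E
```

```text
time_s: 1.95
eef_pos: [529.8, -246.8, 112.0]
ee_rot: [-0.004, 0.474, 0.881, 0.001]
force: [-0.3, -0.3, 1.5]
grip_width: 1.005
grip_force: 0.0
```

View pics/w2.png

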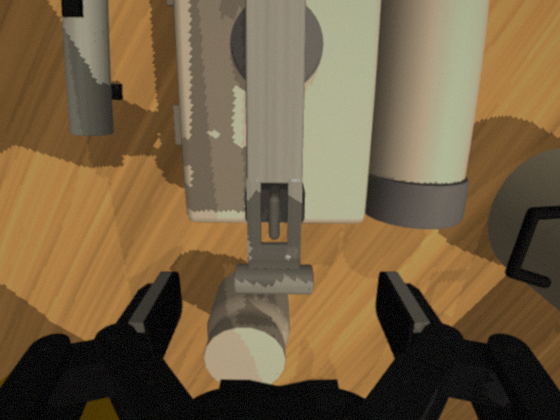

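The bar spans (235,282) to (312,278), centred near (274,280). That's between the fingers, whose inner tips are at (180,285) and (379,285).

```bash
python3 - <<'E'
from rig import *
from h import *
s=sense();c=capture("wrist")
b=back(c,[[274,280]],128,s);print(b, s["eef_pos"],s["force"])
from scipy.spatial.transform import Rotation as R
q=s["ee_rot"];Rm=R.from_quat([q[1],q[2],q[3],q[0]])
print(Rm.inv().apply(b-s["eef_pos"]),proj(c,[s["eef_pos"]+Rm.apply([0,0,-11])],s),proj(c,unit(471.5,-156,.581,[[0,90-200*np.cos(a),115+200*np.sin(a)] for a in(0,.04,.07,.1)]),s))
E
```

```text
[[ 531.94035616 -251.80077843  128.        ]] [ 530.91401578 -247.85082072  114.54819861] [ 0.87925596 -0.16066838  0.74562967]
[[ -3.83024209  -1.33041642 -13.45978227]] [[276.76329973 270.50387677]] [[278.27397029 261.42853133]
 [278.27912005 268.72414093]
 [278.28489281 274.23493672]
 [278.29249742 279.78297041]]
```

```bash
python3 -m handwheel '[[[0.4,-2.8,0,0,0,0,0.5],[0,0,0,0,0,0,-0.3],[0,0,0,0,0,0,-0.3],[0,0,0,0,0,0,-0.3],[0,0,0,0,0,0,-0.3],[0,0,0,0,0,0,-0.3]]]' 20 ; python3 - <<'E'
from h import *
th=np.array([.065]+list(np.arange(.2,1.96,.125))+[1.95])
P=unit(0,0,.581,np.c_[0*th,90-200*np.cos(th),115+200*np.sin(th)])
print(np.c_[th[1:],np.diff(P,axis=0)].round(2).tolist())
E
```

```text
time_s: 2.8
eef_pos: [531.1, -252.4, 115.2]
ee_rot: [-0.0, 0.474, 0.88, -0.001]
force: [-4.2, -5.0, 1.8]
grip_width: 0.386
grip_force: 19.8
[[0.2, -1.96, 2.98, 26.74], [0.32, -3.56, 5.42, 24.13], [0.45, -5.18, 7.89, 23.13], [0.57, -6.72, 10.24, 21.77], [0.7, -8.16, 12.43, 20.08], [0.82, -9.47, 14.43, 18.07], [0.95, -10.63, 16.2, 15.77], [1.08, -11.63, 17.71, 13.23], [1.2, -12.45, 18.95, 10.49], [1.32, -13.07, 19.9, 7.58], [1.45, -13.48, 20.53, 4.55], [1.58, -13.69, 20.85, 1.46], [1.7, -13.68, 20.84, -1.67], [1.82, -13.46, 20.5, -4.76], [1.95, -13.03, 19.85, -7.78], [1.95, 0.0, 0.0, 0.0]]
```

Width and force show the bar is held. Now lifting.

```bash
python3 -m handwheel '[[[-2,3,26.7,0,0,0,-0.3],[-3.6,5.4,24.1,0,0,0,-0.3],[-5.2,7.9,23.1,0,0,0,-0.3],[0,0,0,0,0,0,-0.3]]]' 25
```

```text
time_s: 3.3
eef_pos: [521.0, -235.0, 190.5]
ee_rot: [0.001, 0.474, 0.881, 0.0]
force: [0.3, 1.1, -0.1]
grip_width: 0.352
grip_force: 0.2
```

```bash
python3 - <<'E'
from rig import *
from h import *
s=sense();c=capture("wrist")
cv2.imwrite("pics/w3.png",c["image"][:,:,::-1])
E
```

```text
(no output)
```

View pics/w3.png

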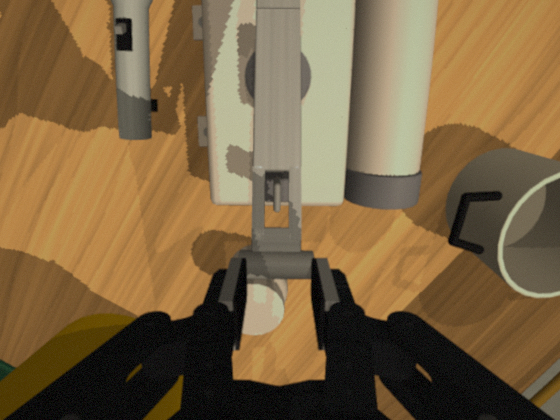

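The bar at (278,264) has slipped out just ahead of the fingertips, with the hasp partly lifted. I'll solve for its angle and grip again, deeper and harder.

```bash
python3 - <<'E'
from rig import *
from h import *
from scipy.spatial.transform import Rotation as R
s=sense();c=capture("wrist");q=s["ee_rot"];Rm=R.from_quat([q[1],q[2],q[3],q[0]])
for a in np.arange(.05,.6,.05):
    B=unit(471.5,-156,.581,[[-18,90-200*np.cos(a),115+200*np.sin(a)],[18,90-200*np.cos(a),115+200*np.sin(a)]])
    p=proj(c,B,s);print(a.round(2),p.round(1).tolist(),B.mean(0).round(1),Rm.inv().apply(B.mean(0)-s["eef_pos"]).round(1))
print(s["eef_pos"])
E
```

```text
0.05 [[254.5, 237.7], [305.3, 237.8]] [ 531.7 -247.7  125. ] [-16.2   2.   64.6]
0.1 [[253.5, 242.7], [306.5, 242.8]] [ 531.3 -247.1  135. ] [-15.5   2.   54.7]
0.15 [[252.5, 247.4], [307.7, 247.5]] [ 530.6 -246.1  144.9] [-14.2   2.   44.7]
0.2 [[251.4, 251.7], [309.1, 251.8]] [ 529.7 -244.6  154.7] [-12.5   2.   34.9]
0.25 [[250.1, 255.6], [310.6, 255.7]] [ 528.5 -242.8  164.5] [-10.3   2.   25.1]
0.3 [[248.7, 259.0], [312.3, 259.2]] [ 527.  -240.5  174.1] [-7.6  2.1 15.5]
0.35 [[247.2, 261.9], [314.2, 262.1]] [ 525.2 -237.8  183.6] [-4.4  2.1  6. ]
0.4 [[245.5, 264.2], [316.3, 264.3]] [ 523.2 -234.8  192.9] [-0.8  2.1 -3.3]
0.45 [[243.6, 265.6], [318.7, 265.8]] [ 520.9 -231.3  202. ] [  3.4   2.1 -12.4]
0.5 [[241.5, 266.2], [321.3, 266.3]] [ 518.4 -227.5  210.9] [  7.9   2.1 -21.3]
0.55 [[239.1, 265.6], [324.3, 265.7]] [ 515.7 -223.3  219.5] [ 12.9   2.2 -29.9]
[ 521.0475688  -235.27814241  189.6079724 ]
```

```bash
python3 -m handwheel '[[[0,0,0,0,0,0,0.4],[0,0,0,0,0,0,0.4],[0,0,-10,0,0,0,0.4],[0,0,-4,0,0,0,0.4],[0,0,0,0,0,0,-0.6],[0,0,0,0,0,0,-0.6],[0,0,0,0,0,0,-0.6],[0,0,0,0,0,0,-0.6]]]' 50;python3 - <<'E'
from rig import *
from h import *
s=sense();c=capture("wrist")
cv2.imwrite("pics/w4.png",c["image"][200:400,140:420,::-1])
E
```

```text
time_s: 4.4
eef_pos: [520.2, -235.9, 175.0]
ee_rot: [-0.0, 0.474, 0.88, -0.0]
force: [-4.7, -3.6, -0.7]
grip_width: 0.4
grip_force: 50.1
```

View pics/w4.png

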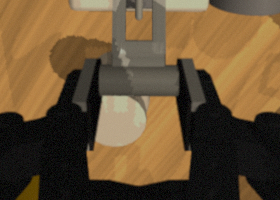

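Gripped at 50 N and width 0.40, with the bar between the pads at crop (139,82). Continuing the swing.

```bash
python3 -m handwheel '[[[-3.5,5.3,14.7,0,0,0,-0.6],[-6.7,10.2,21.8,0,0,0,-0.6],[-8.2,12.4,20.1,0,0,0,-0.6],[0,0,0,0,0,0,-0.6]]]' 50
```

```text
time_s: 4.95
eef_pos: [500.0, -204.7, 230.8]
ee_rot: [-0.004, 0.474, 0.881, 0.001]
force: [-8.4, 5.1, -10.5]
grip_width: 0.401
grip_force: 54.1
```

```bash
python3 -m handwheel '[[[-10.5,15.7,17,0,0,0,-0.6],[-10.6,16.2,15.8,0,0,0,-0.6],[-11.6,17.7,13.2,0,0,0,-0.6],[-12.4,19,10.5,0,0,0,-0.6],[0,0,0,0,0,0,-0.6]]]' 50
```

```text
time_s: 5.58
eef_pos: [455.1, -135.9, 286.1]
ee_rot: [-0.004, 0.473, 0.881, 0.001]
force: [-3.4, 4.9, -19.2]
grip_width: 0.39
grip_force: 55.3
```

```bash
python3 -m handwheel '[[[-13.1,19.9,5.5,0,0,0,-0.6],[-13.5,20.5,3.5,0,0,0,-0.6],[-13.7,20.8,0.5,0,0,0,-0.6],[-13.7,20.8,-2,0,0,0,-0.6],[0,0,0,0,0,0,-0.6]]]' 50
```

```text
time_s: 6.2
eef_pos: [402.8, -55.5, 295.4]
ee_rot: [0.0, 0.474, 0.881, 0.001]
force: [3.5, 1.7, -10.0]
grip_width: 0.386
grip_force: 50.5
```

```bash
python3 -m handwheel '[[[-11.5,17.5,-4.5,0,0,0,-0.6],[-11.5,17.5,-7.5,0,0,0,-0.6],[0,0,0,0,0,0,-0.6],[0,0,0,0,0,0,-0.6]]]' 50; python3 - <<'E'
from rig import *
import cv2
cv2.imwrite("pics/s5.png",cv2.resize(capture("scene")["image"][100:290,150:330,::-1],(540,570)))
E
```

```text
time_s: 6.7
eef_pos: [381.3, -22.1, 285.3]
ee_rot: [0.002, 0.474, 0.88, 0.001]
force: [0.3, 4.6, 9.1]
grip_width: 0.386
grip_force: 49.6
```

View pics/s5.png

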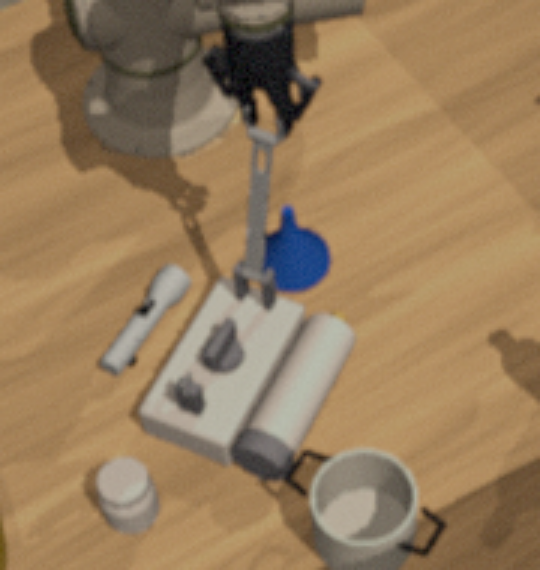

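The hasp leans back past upright, with the gripper still holding it at crop (262,135). The knob is exposed at (222,345). Releasing and rising.

```bash
python3 -m handwheel '[[[0,0,0,0,0,0,0.3],[0,0,0,0,0,0,1],[0,0,0,0,0,0,1],[0,0,35,0,0,0,1],[0,0,30,0,0,0,1],[0,0,0,0,0,0,1],[0,0,0,0,0,0,1]]]' 50
```

```text
time_s: 7.62
eef_pos: [379.9, -22.0, 347.8]
ee_rot: [-0.001, 0.474, 0.88, -0.0]
force: [0.5, 0.4, 0.1]
grip_width: 0.997
grip_force: 0.0
```

```bash
python3 -m handwheel '[[[30,-45,0,0,0,0,1],[31,-45,0,0,0,0,1],[30,-44.5,0,0,0,0,1],[0,0,-50,0,0,0,1],[0,0,-50,0,0,0,1],[0,0,-30,0,0,0,1],[0,0,0,0,0,0,1],[0,0,0,0,0,0,1]]]' 50; python3 - <<'E'
from rig import *
from h import *
s=sense();c=capture("wrist");print(s["eef_pos"])
pickle.dump((s,c),open("w6.pkl","wb"))
cv2.imwrite("pics/w6.png",c["image"][:,:,::-1])
print("knob top pred",proj(c,unit(471.5,-156,.581,[[-7,-30,104],[7,-30,104],[7,30,104],[-7,30,104]]),s).round(0).tolist())
E
```

```text
time_s: 8.62
eef_pos: [471.5, -156.7, 219.7]
ee_rot: [0.001, 0.474, 0.88, -0.0]
force: [0.2, -0.3, 0.1]
grip_width: 0.997
grip_force: 0.0
[ 471.46906991 -156.73158344  219.65200446]
knob top pred [[269.0, 228.0], [286.0, 228.0], [286.0, 158.0], [269.0, 158.0]]
```

View pics/w6.png

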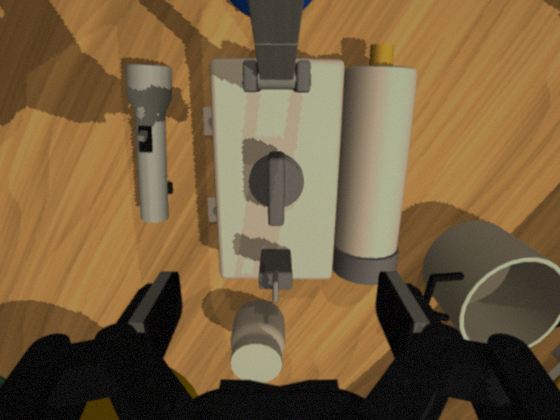

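The knob plate's top spans (269–285, 152–224), about 4–5 px hinge-ward of the prediction. I'll fit this view again.

```bash
python3 - <<'E'
from h import *
from scipy.optimize import least_squares as ls
s,c=pickle.load(open("w6.pkl","rb"))
uv=np.array([[211,60],[344,60],[333,277],[221,278],[269,152],[285,152],[284,224],[269,224]],float)
M=[[-60,110,60],[60,110,60],[60,-110,60],[-60,-110,60],[-7,30,104],[7,30,104],[7,-30,104],[-7,-30,104]]
for k in(slice(0,4),slice(4,8),slice(0,8)):
    r=ls(lambda p:(proj(c,unit(*p,np.array(M)[k]),s)-uv[k]).ravel(),[470,-158,.58],x_scale=[10,10,.1],loss="soft_l1");print(r.x,(proj(c,unit(*r.x,M),s)-uv).round(1).tolist())
E
```

```text
[ 471.47142448 -156.98080735    0.58262076] [[-2.9, -0.9], [2.2, -0.6], [0.5, 5.2], [-0.5, 4.2], [-0.7, 7.4], [0.7, 7.4], [1.1, 4.4], [-0.2, 4.4]]
[ 468.4199252  -152.73468104    0.57632691] [[-2.7, -7.7], [3.0, -6.5], [-0.0, 1.2], [-1.6, -0.5], [-0.8, 0.9], [0.7, 1.0], [0.7, -1.2], [-0.7, -1.3]]
[ 468.9126431  -153.39755672    0.58303188] [[-3.4, -6.2], [2.2, -6.0], [0.7, 1.6], [-0.8, 0.6], [-0.9, 2.0], [0.5, 2.0], [1.0, -0.3], [-0.4, -0.4]]
```

```bash
python3 -m handwheel '[[[-1.2,2.2,-50,0,0,0,1],[0,0,-45,0,0,0,1],[0,0,-30,0,0,0,1],[0,0,-10.5,0,0,0,1],[0,0,0,0,0,0,-1],[0,0,0,0,0,0,-1],[0,0,0,0,0,0,-1],[0,0,0,0,0,0,-1]]]' 40;  python3 -m handwheel '[[[0,0,0,0,0,0,-1],[0,0,0,0,0,0,-1]]]' 40
```

```text
time_s: 9.68
eef_pos: [469.1, -155.1, 83.7]
ee_rot: [-0.001, 0.474, 0.881, -0.001]
force: [-28.2, -17.8, 21.2]
grip_width: 0.146
grip_force: 28.5
time_s: 9.93
eef_pos: [468.6, -155.5, 84.0]
ee_rot: [-0.001, 0.474, 0.881, -0.002]
force: [-13.1, -6.4, 9.9]
grip_width: 0.137
grip_force: 39.0
```

```bash
python3 -m handwheel '[[[-0.7,-0.4,1,0,0,-8,-1],[0,0,0,0,0,-8,-1],[0,0,0,0,0,-8,-1],[0,0,0,0,0,-8,-1],[0,0,0,0,0,0,-1]]]' 50; 
```

```text
time_s: 10.55
eef_pos: [469.6, -155.2, 84.2]
ee_rot: [0.001, 0.698, 0.716, -0.0]
force: [2.9, -4.2, -3.9]
grip_width: 0.132
grip_force: 49.1
```

```bash
python3 -m handwheel '[[[0,0,0,0,0,-8,-1],[0,0,0,0,0,-8,-1],[0,0,0,0,0,-8,-1],[0,0,0,0,0,-8,-1],[0,0,0,0,0,-5,-1],[0,0,0,0,0,0,-1]]]' 50; python3 -c "
from rig import *;print(sense()['wrist_torque'])"
```

```text
time_s: 11.3
eef_pos: [471.0, -155.7, 84.3]
ee_rot: [0.002, 0.889, 0.458, 0.002]
force: [10.9, -5.4, -9.8]
grip_width: 0.132
grip_force: 48.9
[-0.96705943 -1.89288961  0.16525709]
```

```bash
python3 -m handwheel '[[[0,0,0,0,0,-3,-1],[0,0,0,0,0,-1,-1],[0,0,0,0,0,0,-1]]]' 50; python3 - <<'E'
from rig import *
from h import *
s=sense();c=capture("wrist");print(s["wrist_torque"],s["ee_rot"])
cv2.imwrite("pics/w7.png",c["image"][:,:,::-1])
E
```

```text
time_s: 11.68
eef_pos: [471.1, -155.8, 84.3]
ee_rot: [0.002, 0.904, 0.428, 0.002]
force: [11.0, -5.2, -11.5]
grip_width: 0.133
grip_force: 49.9
[-0.98432512 -2.04617269  0.5150028 ] [0.0023208  0.90396435 0.42759856 0.00159619]
```

The torque jumped from 0.17 to 0.52 N m, so the knob is at its stop. Holding for about 2 s, then releasing.

```bash
python3 -m handwheel '[[[0,0,0,0,0,0,-1],[0,0,0,0,0,0,-1],[0,0,0,0,0,0,-1],[0,0,0,0,0,0,-1],[0,0,0,0,0,0,-1],[0,0,0,0,0,0,-1],[0,0,0,0,0,0,-1],[0,0,0,0,0,0,-1]]]' 50; python3 -m handwheel '[[[0,0,0,0,0,0,-1],[0,0,0,0,0,0,-1],[0,0,0,0,0,0,-1],[0,0,0,0,0,0,-1],[0,0,0,0,0,0,-1],[0,0,0,0,0,0,-1]]]' 50; python3 -m handwheel '[[[0,0,0,0,0,0,1],[0,0,0,0,0,0,1],[0,0,0,0,0,0,1],[0,0,0,0,0,0,1],[0,0,0,0,0,0,1],[0,0,0,0,0,0,1]]]' 50
```

```text
time_s: 12.72
eef_pos: [471.1, -155.8, 84.3]
ee_rot: [0.002, 0.904, 0.428, 0.002]
force: [11.3, -6.7, -10.8]
grip_width: 0.13
grip_force: 49.9
time_s: 13.48
eef_pos: [471.1, -155.8, 84.3]
ee_rot: [0.002, 0.904, 0.428, 0.002]
force: [11.2, -5.5, -10.7]
grip_width: 0.135
grip_force: 49.9
time_s: 14.22
eef_pos: [469.2, -154.7, 84.1]
ee_rot: [-0.0, 0.905, 0.426, -0.0]
force: [-0.0, -0.0, -0.6]
grip_width: 1.002
grip_force: 0.0
```

Rising straight up, then turning back and checking that the knob is home.

```bash
python3 -m handwheel '[[[0,0,40,0,0,0,1],[0,0,60,0,0,0,1],[0,0,60,0,0,0,1],[0,0,60,0,0,0,1],[0,0,45,0,0,0,1],[0,0,0,0,0,10,1],[0,0,0,0,0,10,1],[0,0,0,0,0,10,1]]]' 30; python3 -m handwheel '[[[0,0,0,0,0,10,1],[0,0,0,0,0,10,1],[0,0,0,0,0,10,1],[0,0,0,0,0,10,1],[0,0,0,0,0,3,1],[0,0,0,0,0,0,1]]]' 30;python3 - <<'E'
from rig import *
from h import *
s=sense();c=capture("wrist");print(s["eef_pos"],s["ee_rot"])
pickle.dump((s,c),open("w8.pkl","wb"))
cv2.imwrite("pics/w8.png",c["image"][:,:,::-1])
cv2.imwrite("pics/s8.png",capture("scene")["image"][:,:,::-1])
B=lambda a:[[-18,90-200*np.cos(a),115+200*np.sin(a)],[18,90-200*np.cos(a),115+200*np.sin(a)]]
for a in(1.8,1.9,2.0):
  print(a,proj(c,unit(470.8,-155.5,.581,B(a)),s).round(0).tolist(),unit(470.8,-155.5,.581,B(a)).mean(0))
E
```

```text
time_s: 15.22
eef_pos: [469.2, -154.7, 349.1]
ee_rot: [-0.0, 0.762, 0.648, 0.0]
force: [0.2, -0.2, -0.2]
grip_width: 1.0
grip_force: 0.0
time_s: 15.98
eef_pos: [469.2, -154.7, 349.1]
ee_rot: [-0.0, 0.474, 0.88, -0.0]
force: [-0.1, -0.2, -0.4]
grip_width: 1.004
grip_force: 0.0
[ 469.15860492 -154.68738676  349.06702515] [-5.99067257e-05  4.74318743e-01  8.80353183e-01 -3.36520802e-06]
1.8 [[245.0, -9.0], [314.0, -9.0]] [396.46215469 -42.28342949 309.76952618]
1.9 [[245.0, -45.0], [314.0, -45.0]] [385.91443829 -26.21925286 304.26001754]
2.0 [[246.0, -76.0], [313.0, -76.0]] [375.72130775 -10.69511065 296.85948537]
```

View pics/w8.png

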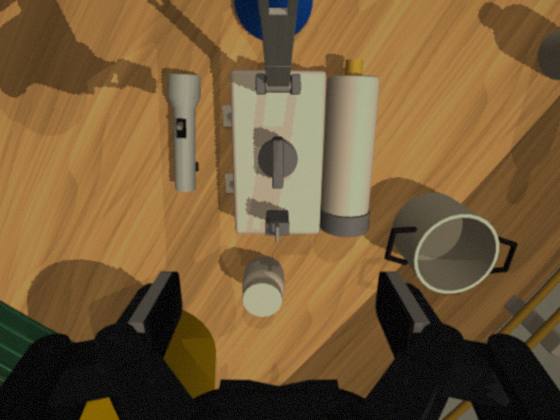

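The knob is upright again at (278,163) and aligned with the housing, so it is home. That was my eleventh picture, one over the limit, so I'll go by numbers from here. Next I'll regrip the bar at the pose where I released it.

```bash
python3 -m handwheel '[[[-30,44.2,0,0,0,0,1],[-30,44.2,0,0,0,0,1],[-29.3,44.3,0,0,0,0,1],[0,0,0,0,0,0,1],[0,0,-36,0,0,0,1],[0,0,-30,0,0,0,1],[0,0,0,0,0,0,0.2],[0,0,0,0,0,0,-0.6]]]' 50; python3 -m handwheel '[[[0,0,0,0,0,0,-0.6],[0,0,0,0,0,0,-0.6],[0,0,0,0,0,0,-0.6],[0,0,0,0,0,0,-0.6]]]' 50;
```

```text
time_s: 17.08
eef_pos: [380.5, -22.5, 284.2]
ee_rot: [0.001, 0.474, 0.88, 0.0]
force: [-0.2, -0.4, 0.8]
grip_width: 0.603
grip_force: 0.0
time_s: 17.58
eef_pos: [381.1, -21.9, 284.7]
ee_rot: [0.002, 0.474, 0.881, 0.001]
force: [2.8, 3.1, 5.1]
grip_width: 0.382
grip_force: 49.1
```

```bash
python3 -m handwheel '[[[11.1,-16.9,6,0,0,0,-0.6],[13.5,-20.5,4.8,0,0,0,-0.6],[13.7,-20.8,1.7,0,0,0,-0.6],[13.7,-20.8,-1.5,0,0,0,-0.6],[13.5,-20.5,-4.5,0,0,0,-0.6],[0,0,0,0,0,0,-0.6]]]' 50
```

```text
time_s: 18.32
eef_pos: [445.5, -121.5, 288.5]
ee_rot: [-0.002, 0.475, 0.88, 0.001]
force: [0.8, 4.6, -9.4]
grip_width: 0.374
grip_force: 50.4
```

```bash
python3 -m handwheel '[[[13.1,-19.9,-8.6,0,0,0,-0.6],[12.4,-19,-11,0,0,0,-0.6],[11.6,-17.7,-13.2,0,0,0,-0.6],[10.6,-16.2,-15.8,0,0,0,-0.6],[0,0,0,0,0,0,-0.6]]]' 50
```

```text
time_s: 18.95
eef_pos: [496.9, -199.5, 246.7]
ee_rot: [0.01, 0.474, 0.881, -0.003]
force: [6.8, -17.3, 20.6]
grip_width: 0.377
grip_force: 81.8
```

```bash
python3 -m handwheel '[[[1,-1.7,2.2,0,0,0,-0.6],[8.7,-13.2,-19.1,0,0,0,-0.6],[0,0,0,0,0,0,-0.6]]]' 50
```

```text
time_s: 19.32
eef_pos: [506.4, -214.3, 229.6]
ee_rot: [0.01, 0.473, 0.881, -0.003]
force: [7.3, -19.0, 17.6]
grip_width: 0.374
grip_force: 84.6
```

The side load persists, so I'll release, rise and close the hasp by pushing it down from above with shut fingers.

```bash
python3 -m handwheel '[[[0,0,0,0,0,0,0],[0,0,0,0,0,0,1],[0,0,0,0,0,0,1],[0,0,30,0,0,0,1],[0,0,40,0,0,0,-1],[0,0,0,0,0,0,-1],[0,0,0,0,0,0,-1],[0,0,0,0,0,0,-1]]]' 30; python3 - <<'E'
from rig import *
from h import *
s=sense();print(s["grip_width"],s["force"])
E
```

```text
time_s: 20.32
eef_pos: [502.5, -209.0, 293.0]
ee_rot: [-0.001, 0.474, 0.88, 0.0]
force: [-0.2, -0.3, 0.1]
grip_width: 0.144
grip_force: 0.0
0.1444737267048649 [-0.24796543 -0.308524    0.10008592]
```

```bash
python3 -m handwheel '[[[4.1,-4.5,-28,0,0,0,-1],[6.6,-10,-27,0,0,0,-1],[6.6,-10,-21,0,0,0,-1],[4.9,-7.5,-23,0,0,0,-1],[3.3,-5,-24,0,0,0,-1]]]' 30; python3 - <<'E'
from rig import *
s=sense();print(s["eef_pos"],s["force"],s["grip_width"])
E
```

```text
time_s: 20.95
eef_pos: [528.1, -246.3, 169.5]
ee_rot: [-0.001, 0.474, 0.88, 0.0]
force: [-0.7, -0.5, -0.5]
grip_width: 0.003
grip_force: 0.0
[ 528.13418023 -246.29056041  169.48796912] [-0.66590303 -0.52767294 -0.46749918] 0.002731633653549691
```

```bash
python3 -m handwheel '[[[1.4,-2,-12,0,0,0,-1],[0,0,0,0,0,0,-1]]]' 30; python3 - <<'E'
from rig import *
from h import *
s=sense();c=capture("scene");d=capture("wrist");print(s["force"],s["eef_pos"])
# hasp test: detect strap/bar pixels in the wrist view vs predicted angle
cv2.imwrite("pics/w9.png",d["image"][:,:,::-1]);cv2.imwrite("pics/s9.png",c["image"][:,:,::-1]);pickle.dump((s,c,d),open("w9.pkl","wb"))
g=cv2.cvtColor(d["image"],cv2.COLOR_RGB2GRAY)
for a in(0.05,.1,.2,.3,.5,.7):
    P=unit(470.8,-155.5,.581,[[0,90-200*np.cos(a),115+200*np.sin(a)]]);print(a,proj(d,P,s).round().tolist(),proj(c,P).round().tolist())
print(g[0:330:8,276].tolist());print(g[0:330:8,256].tolist())
E
```

```text
time_s: 21.2
eef_pos: [529.4, -248.0, 158.4]
ee_rot: [-0.001, 0.474, 0.88, 0.0]
force: [-0.1, 0.3, 0.5]
grip_width: 0.001
grip_force: 0.0
[-0.08498105  0.32141654  0.50660277] [ 529.41227531 -247.9787568   158.40457899]
0.05 [[280.0, 235.0]] [[209.0, 233.0]]
0.1 [[280.0, 240.0]] [[209.0, 231.0]]
0.2 [[280.0, 251.0]] [[208.0, 227.0]]
0.3 [[281.0, 259.0]] [[208.0, 223.0]]
0.5 [[281.0, 268.0]] [[209.0, 214.0]]
0.7 [[283.0, 252.0]] [[211.0, 203.0]]
[123, 122, 125, 123, 126, 125, 128, 126, 140, 103, 102, 98, 82, 176, 179, 178, 176, 175, 135, 100, 103, 107, 109, 73, 75, 56, 76, 96, 106, 122, 131, 130, 128, 111, 4, 13, 16, 4, 26, 11, 20, 21]
[125, 128, 128, 127, 130, 132, 130, 133, 144, 103, 63, 139, 177, 178, 174, 176, 175, 176, 108, 110, 104, 107, 102, 99, 76, 58, 79, 97, 108, 121, 131, 132, 125, 111, 11, 18, 13, 8, 4, 20, 11, 0]
```

No contact force, so the hasp isn't where I assumed. I'll find its angle numerically by scoring the low-saturation steel strap along its projected line for each candidate angle.

```bash
cat > ang.py <<'E'
from h import *
def score(c,s=None,p=(470.8,-155.5,.581)):
    im=c["image"];S=cv2.cvtColor(im,cv2.COLOR_RGB2HSV)[...,1].astype(float);G=cv2.cvtColor(im,cv2.COLOR_RGB2GRAY).astype(float)
    o=[]
    for a in np.arange(0,2.05,.1):
        r=np.linspace(50,195,12);f=lambda x:proj(c,unit(*p,np.c_[0*r+x,90-r*np.cos(a),115+r*np.sin(a)]),s)
        m=lambda I,x:cv2.remap(I.astype(np.float32),f(x).astype(np.float32).reshape(-1,1,2),None,1,borderValue=-1).ravel().astype(int)
        o.append((round(a,1),m(S,0).tolist(),m(G,0).tolist()))
    return o
E
python3 - <<'E'
from ang import *
s,c,d=pickle.load(open("w9.pkl","rb"))
for o in score(c):print(*o)
p=(470.8,-155.5,.581)
Q=unit(*p,[[0,81,122],[0,30,104],[0,-30,104],[0,24,70],[0,-71,110],[0,-89,110]])
print(proj(d,Q,s).round().tolist())
E
```

```text
0.0 [36, 33, 23, 13, 13, 14, 17, 39, 37, 25, 16, 21] [169, 171, 106, 101, 100, 75, 54, 110, 172, 116, 103, 62]
0.1 [38, 36, 33, 26, 24, 16, 19, 43, 39, 28, 23, 19] [160, 171, 138, 112, 100, 56, 85, 28, 119, 140, 120, 66]
0.2 [39, 37, 38, 36, 43, 42, 11, 23, 55, 23, 28, 23] [138, 170, 164, 154, 103, 115, 73, 57, 26, 54, 152, 112]
0.3 [36, 32, 32, 33, 34, 33, 30, 22, 14, 15, 31, 31] [106, 173, 172, 172, 160, 143, 170, 100, 56, 50, 22, 28]
0.4 [27, 27, 27, 26, 28, 25, 26, 25, 22, 24, 42, 56] [77, 172, 177, 176, 178, 176, 179, 182, 119, 79, 112, 32]
0.5 [29, 35, 26, 25, 25, 25, 26, 29, 33, 31, 22, 43] [63, 132, 176, 178, 179, 180, 179, 177, 170, 77, 40, 24]
0.6 [22, 34, 36, 35, 32, 29, 32, 36, 47, 82, 77, 42] [98, 96, 127, 146, 154, 163, 169, 165, 142, 111, 52, 22]
0.7 [23, 17, 29, 24, 29, 30, 28, 44, 60, 32, 28, 61] [112, 114, 109, 113, 111, 115, 106, 97, 95, 113, 106, 31]
0.8 [21, 17, 21, 25, 23, 25, 22, 21, 23, 17, 43, 52] [112, 118, 112, 112, 114, 113, 112, 112, 115, 127, 113, 93]
0.9 [28, 22, 43, 82, 104, 107, 117, 118, 119, 117, 119, 94] [110, 106, 102, 120, 126, 123, 128, 128, 134
[... 773 characters left out ...]
120, 121, 118, 117, 120, 117, 118, 119, 116, 120] [110, 138, 124, 127, 131, 131, 126, 128, 135, 136, 144, 137]
1.7 [97, 121, 125, 121, 116, 118, 119, 120, 117, 121, 118, 119] [101, 124, 97, 133, 129, 130, 126, 133, 137, 139, 139, 137]
1.8 [106, 129, 121, 121, 118, 120, 119, 116, 116, 118, 115, 115] [93, 92, 119, 130, 131, 127, 127, 135, 139, 140, 141, 147]
1.9 [89, 127, 119, 120, 121, 120, 118, 117, 115, 119, 114, 116] [84, 83, 135, 128, 129, 126, 129, 134, 139, 138, 148, 145]
2.0 [80, 127, 115, 119, 119, 121, 119, 117, 115, 117, 115, 115] [72, 97, 136, 128, 131, 125, 130, 136, 142, 146, 148, 146]
[[282.0, -129.0], [281.0, -12.0], [280.0, 97.0], [280.0, 12.0], [280.0, 167.0], [280.0, 195.0]]
```

The strap is clearly at about 0.77 rad, uniform grey along its whole length, so the bar is at about y=-53, z=254. My push passed just outside it. I'll back out, go up and over, then push down along the arc with the pads overlapping the bar.

```bash
python3 -m handwheel '[[[8,-12.5,0,0,0,0,-1],[0,0,55,0,0,0,-1],[0,0,55,0,0,0,-1],[0,0,25,0,0,0,-1],[-21,32,0,0,0,0,-1],[-21,32,0,0,0,0,-1],[0,0,-18,0,0,0,-1],[0,0,0,0,0,0,-1]]]' 30; python3 -m handwheel '[[[4.4,-6.7,-12,0,0,0,-1],[4.4,-6.7,-12,0,0,0,-1],[4.4,-6.7,-12.5,0,0,0,-1]]]' 30;  python3 - <<'E'
from rig import *
from ang import *
for o in score(capture("scene"))[3:10]:print(*o)
E
```

```text
time_s: 22.3
eef_pos: [495.4, -196.3, 276.4]
ee_rot: [-0.0, 0.474, 0.881, -0.0]
force: [-1.0, -0.7, -0.0]
grip_width: -0.0
grip_force: 0.0
time_s: 22.68
eef_pos: [509.2, -217.6, 238.4]
ee_rot: [-0.0, 0.474, 0.88, 0.0]
force: [-0.0, -0.5, -0.8]
grip_width: -0.002
grip_force: 0.0
0.3 [39, 29, 33, 33, 34, 32, 27, 26, 27, 23, 27, 26] [103, 176, 172, 171, 161, 142, 173, 176, 178, 179, 178, 180]
0.4 [32, 30, 28, 27, 27, 26, 26, 25, 25, 24, 26, 25] [76, 172, 176, 176, 178, 176, 179, 178, 179, 178, 179, 180]
0.5 [30, 35, 27, 24, 25, 26, 25, 25, 24, 27, 36, 60] [65, 133, 176, 178, 178, 180, 179, 177, 180, 171, 154, 126]
0.6 [16, 39, 39, 35, 31, 30, 25, 27, 38, 83, 116, 131] [99, 99, 128, 144, 156, 161, 173, 174, 151, 115, 97, 117]
0.7 [24, 19, 29, 26, 30, 30, 35, 43, 67, 32, 36, 114] [112, 116, 108, 113, 113, 113, 107, 100, 93, 107, 105, 73]
0.8 [24, 19, 24, 24, 26, 24, 22, 20, 68, 35, 27, 27] [111, 113, 113, 113, 111, 94, 54, 35, 17, 32, 20, 30]
0.9 [24, 21, 42, 80, 103, 48, 10, 10, 18, 19, 30, 111] [108, 106, 105, 123, 113, 68, 70, 85, 79, 68, 58, 86]
```

```bash
cat > fine.py <<'E'
from ang import *
def edges(c,s,p=(470.8,-155.5,.581),A=np.arange(0,1.3,.05)):
    # strap (24 wide): contrast inside |x|<10 against outside |x|=17, r 60..185
    L=cv2.cvtColor(c["image"],cv2.COLOR_RGB2LAB).astype(np.float32);o=[]
    r=np.linspace(60,150,25)
    for a in A:
        f=lambda x:cv2.remap(L,proj(c,unit(*p,np.c_[0*r+x,90-r*np.cos(a),115+r*np.sin(a)]),s).astype(np.float32).reshape(-1,1,2),None,1).reshape(-1,3)
        i=np.array([f(x) for x in(-9,-5,0,5,9)]);
        o.append((round(float(a),2),round(float(i.std((0,1)).sum()),1)))
    return o
E
python3 - <<'E'
from rig import *
from fine import *
s=sense();d=capture("wrist");c=capture("scene");e=capture("side")
for x,y,z in zip(edges(c,None),edges(d,s),edges(e,None)):print(x,y[1],z[1])
cv2.imwrite("pics/w10.png",d["image"][:,:,::-1]);pickle.dump((s,c,d),open("w10.pkl","wb"))
h=cv2.resize(cv2.cvtColor(d["image"],cv2.COLOR_RGB2GRAY)[:300,200:360],(32,38),interpolation=cv2.INTER_AREA)
print("\n".join("".join(" .:-=+*#%@"[v*10//256] for v in r) for r in h))
E
```

```text
(0.0, 37.6) 26.8 1.2
(0.05, 36.8) 26.6 1.2
(0.1, 37.2) 30.6 1.2
(0.15, 38.2) 32.4 1.2
(0.2, 38.0) 32.2 1.2
(0.25, 35.8) 31.9 1.2
(0.3, 29.7) 31.5 1.2
(0.35, 21.5) 30.5 1.1
(0.4, 15.6) 27.8 1.1
(0.45, 17.4) 24.4 1.1
(0.5, 25.3) 22.8 1.1
(0.55, 33.1) 14.4 1.2
(0.6, 36.2) 12.9 1.2
(0.65, 34.3) 11.3 1.2
(0.7, 33.3) 8.3 1.2
(0.75, 37.8) 4.6 1.2
(0.8, 34.4) 4.2 1.2
(0.85, 28.5) 4.0 1.2
(0.9, 29.4) 7.4 1.2
(0.95, 24.9) 13.3 1.2
(1.0, 24.5) 19.9 1.2
(1.05, 22.7) 23.5 1.3
(1.1, 19.1) 25.8 1.3
(1.15, 13.1) 143.8 1.3
(1.2, 9.7) 197.2 1.4
(1.25, 12.1) 27.0 1.4<stdin>:7: RuntimeWarning: overflow encountered in scalar multiply
Traceback (most recent call last):
OverflowError: Python integer 256 out of bounds for uint8
```

The wrist view also gives about 0.80–0.83 rad, so I'd slipped just past the bar's front. I'll press on the strap inboard of the bar first.

```bash
python3 -m handwheel '[[[0,0,52,0,0,0,-1],[-11,18,0,0,0,0,-1],[-12,19,0,0,0,0,-1],[0,0,-20,0,0,0,-1],[0,0,-11,0,0,0,-1],[0,0,0,0,0,0,-1]]]' 30; python3 -m handwheel '[[[4.7,-7.1,-11,0,0,0,-1],[4.7,-7.1,-11,0,0,0,-1],[0,0,0,0,0,0,-1]]]' 30;  python3 - <<'E'
from rig import *
from fine import *
s=sense();d=capture("wrist");print(s["force"]);print(edges(d,s,A=np.arange(.2,1,.05)))
E
```

```text
time_s: 23.62
eef_pos: [485.8, -179.8, 260.3]
ee_rot: [-0.0, 0.474, 0.88, 0.0]
force: [0.0, -0.6, 0.8]
grip_width: -0.005
grip_force: 0.0
time_s: 24.0
eef_pos: [495.2, -194.5, 237.3]
ee_rot: [-0.001, 0.474, 0.88, 0.0]
force: [0.1, 0.5, 0.6]
grip_width: 0.002
grip_force: 0.0
[0.10363289 0.45902912 0.55328422]
[(0.2, 24.5), (0.25, 23.8), (0.3, 23.3), (0.35, 22.9), (0.4, 21.8), (0.45, 20.8), (0.5, 20.8), (0.55, 17.8), (0.6, 14.2), (0.65, 8.8), (0.7, 4.5), (0.75, 4.6), (0.8, 4.4), (0.85, 4.6), (0.9, 7.8), (0.95, 11.7)]
```

```bash
python3 -m handwheel '[[[3.8,-5.8,-12,0,0,0,-1],[3.8,-5.8,-12,0,0,0,-1],[3,-4.5,-12.5,0,0,0,-1],[3,-4.5,-12.5,0,0,0,-1],[1.3,-1.9,-9,0,0,0,-1],[0,0,0,0,0,0,-1]]]' 30;  python3 - <<'E'
from rig import *
from fine import *
s=sense();d=capture("wrist");print(s["force"]);print(edges(d,s,A=np.arange(.0,1,.05)))
E
```

```text
time_s: 24.8
eef_pos: [510.0, -216.4, 179.8]
ee_rot: [-0.001, 0.474, 0.88, 0.0]
force: [-0.1, -1.0, 1.2]
grip_width: 0.002
grip_force: 0.0
[-0.06474744 -0.95266801  1.19674556]
[(0.0, 10.7), (0.05, 11.7), (0.1, 12.4), (0.15, 12.3), (0.2, 12.7), (0.25, 13.0), (0.3, 13.2), (0.35, 13.8), (0.4, 12.9), (0.45, 13.3), (0.5, 12.4), (0.55, 11.9), (0.6, 14.6), (0.65, 17.9), (0.7, 18.8), (0.75, 17.5), (0.8, 17.2), (0.85, 18.9), (0.9, 88.6), (0.95, 140.4)]
```

```bash
python3 -m handwheel '[[[0,0,45,0,0,0,-1],[17.5,-27,0,0,0,0,-1],[0,0,-30,0,0,0,-1],[0.5,-0.8,-20,0,0,0,-1],[0.5,-0.8,-20,0,0,0,-1],[0,0,-10,0,0,0,-1],[0,0,-8,0,0,0,-1],[0,0,0,0,0,0,-1]]]' 30;  python3 - <<'E'
from rig import *
from fine import *
s=sense();c=capture("scene");print(s["force"]);print(edges(c,None,A=np.arange(.0,.6,.05)))
E
```

```text
time_s: 25.85
eef_pos: [536.0, -256.1, 144.7]
ee_rot: [0.018, 0.475, 0.88, -0.006]
force: [24.8, -39.2, 10.4]
grip_width: 0.0
grip_force: 19.7
[ 24.75909415 -39.15302873  10.43872922]
[(0.0, 40.4), (0.05, 37.9), (0.1, 34.0), (0.15, 28.8), (0.2, 22.6), (0.25, 15.0), (0.3, 12.8), (0.35, 11.8), (0.4, 10.3), (0.45, 11.3), (0.5, 10.9), (0.55, 13.3)]
```

The fingertips slid off the bar's outer side and wedged there, with the hasp at about 0.3. I'll back out and up, then go further inboard.

```bash
python3 -m handwheel '[[[8,-12,0,0,0,0,-1],[5,-8,5,0,0,0,-1],[0,0,50,0,0,0,-1],[0,0,20,0,0,0,-1],[0,0,0,0,0,0,-1]]]' 30;  python3 - <<'E'
from rig import *
from fine import *
s=sense();c=capture("scene");d=capture("wrist");print(s["force"],s["eef_pos"]);A=np.arange(.0,.8,.05);print([(x[0],x[1],y[1]) for x,y in zip(edges(c,None,A=A),edges(d,s,A=A))])
E
```

```text
time_s: 26.52
eef_pos: [542.2, -265.1, 214.0]
ee_rot: [0.001, 0.474, 0.881, -0.0]
force: [-0.5, -1.0, 0.1]
grip_width: 0.001
grip_force: 0.0
[-0.45045972 -1.04959829  0.1360397 ] [ 542.16271622 -265.07622243  214.04837935]
[(0.0, 31.6, 173.0), (0.05, 28.4, 172.3), (0.1, 24.9, 184.7), (0.15, 19.5, 184.7), (0.2, 12.3, 194.1), (0.25, 12.1, 193.9), (0.3, 18.8, 201.5), (0.35, 20.8, 202.1), (0.4, 22.6, 206.8), (0.45, 20.2, 210.7), (0.5, 11.9, 210.5), (0.55, 13.6, 213.8), (0.6, 18.8, 211.5), (0.65, 22.9, 203.7), (0.7, 26.1, 189.8), (0.75, 28.8, 159.2)]
```

```bash
python3 -m handwheel '[[[-17,26,0,0,0,0,-1],[0,0,-30,0,0,0,-1],[0,0,-12,0,0,0,-1],[0.5,-0.8,-10,0,0,0,-1],[0.5,-0.8,-10,0,0,0,-1],[0,0,0,0,0,0,-1]]]' 30;  python3 - <<'E'
from rig import *
from fine import *
s=sense();c=capture("scene");print(s["force"],s["eef_pos"]);A=np.arange(.0,.4,.05);print(edges(c,None,A=A))
E
```

```text
time_s: 27.38
eef_pos: [525.6, -240.8, 149.9]
ee_rot: [-0.001, 0.474, 0.88, 0.0]
force: [-0.5, 0.3, 0.7]
grip_width: -0.002
grip_force: 0.0
[-0.51766851  0.27848009  0.742749  ] [ 525.56865371 -240.77064922  149.93147568]
[(0.0, 46.8), (0.05, 47.8), (0.1, 48.7), (0.15, 47.5), (0.2, 42.0), (0.25, 35.4), (0.3, 31.4), (0.35, 29.2)]
```

```bash
python3 -m handwheel '[[[0.8,-1.2,-8,0,0,0,-1],[0,0,-6,0,0,0,-1],[0,0,-4,0,0,0,-1],[0,0,0,0,0,0,-1]]]' 30
```

```text
time_s: 27.92
eef_pos: [526.4, -241.8, 132.3]
ee_rot: [-0.0, 0.474, 0.88, 0.0]
force: [-0.3, -0.5, -0.1]
grip_width: -0.0
grip_force: 0.0
```

```bash
python3 -m handwheel '[[[0,0,-3,0,0,0,-1],[0,0,-3,0,0,0,-1],[0,0,0,0,0,0,-1]]]' 30
```

```text
time_s: 28.3
eef_pos: [526.4, -241.8, 126.3]
ee_rot: [-0.0, 0.474, 0.88, 0.0]
force: [0.6, 0.6, -0.6]
grip_width: -0.003
grip_force: 0.0
```

```bash
python3 -m handwheel '[[[0,0,-3,0,0,0,-1],[0,0,0,0,0,0,-1]]]' 30;python3 -m handwheel '[[[0,0,-3,0,0,0,-1],[0,0,0,0,0,0,-1]]]' 30
```

```text
time_s: 28.55
eef_pos: [526.4, -241.8, 123.4]
ee_rot: [-0.0, 0.474, 0.88, 0.0]
force: [0.3, 0.1, 0.1]
grip_width: -0.001
grip_force: 0.0
time_s: 28.8
eef_pos: [526.4, -241.8, 120.3]
ee_rot: [-0.0, 0.474, 0.88, 0.0]
force: [0.7, -0.5, 0.7]
grip_width: 0.002
grip_force: 0.0
```

```bash
python3 -m handwheel '[[[0,0,50,0,0,0,-1],[0,0,60,0,0,0,-1],[0,0,60,0,0,0,-1],[-11,16.7,60,0,0,0,-1],[-11,16.7,0,0,0,0,-1],[-11,16.7,0,0,0,0,-1],[0,0,0,0,0,0,-1]]]' 30;python3 - <<'E'
from rig import *
from fine import *
s=sense();c=capture("scene");d=capture("wrist");print(s["force"],s["eef_pos"]);A=np.arange(-.05,1.3,.05);print([(x[0],x[1],y[1]) for x,y in zip(edges(c,None,A=A),edges(d,s,A=A))])
pickle.dump((s,c,d),open("w11.pkl","wb"))
E
```

```text
time_s: 29.68
eef_pos: [493.4, -191.4, 350.5]
ee_rot: [0.0, 0.474, 0.881, -0.0]
force: [0.0, -0.6, -0.3]
grip_width: -0.003
grip_force: 0.0
[ 0.00805777 -0.61447318 -0.27180344] [ 493.39780342 -191.40420264  350.49596571]
[(-0.05, 31.6, 5.8), (0.0, 25.7, 6.0), (0.05, 18.4, 5.9), (0.1, 10.2, 6.0), (0.15, 4.7, 5.8), (0.2, 4.9, 6.0), (0.25, 7.5, 5.7), (0.3, 9.0, 5.6), (0.35, 9.7, 6.7), (0.4, 11.0, 7.8), (0.45, 13.4, 6.7), (0.5, 15.5, 9.0), (0.55, 19.3, 8.7), (0.6, 22.9, 11.2), (0.65, 26.4, 11.8), (0.7, 29.8, 12.6), (0.75, 31.4, 13.2), (0.8, 30.7, 13.8), (0.85, 25.5, 14.3), (0.9, 27.6, 15.3), (0.95, 27.2, 15.4), (1.0, 23.8, 15.5), (1.05, 21.5, 16.0), (1.1, 19.0, 15.7), (1.15, 12.2, 14.7), (1.2, 8.9, 12.8), (1.25, 11.7, 10.9)]
```

```bash
python3 - <<'E'
from fine import *
c0=pickle.load(open("scene0.pkl","rb"));s,c,d=pickle.load(open("w11.pkl","rb"));s1,d1=pickle.load(open("w1.pkl","rb"))
A=np.arange(0,.3,.02);print([(x[0],x[1],y[1]) for x,y in zip(edges(c0,None,A=A),edges(c,None,A=A))])
g=lambda d:cv2.cvtColor(d["image"],cv2.COLOR_RGB2GRAY)
for dd,ss in((d1,s1),(d,s)):
    for a in(0,.1,.2,.3):print(a,proj(dd,unit(470.8,-155.5,.581,[[-15,90-200*np.cos(a),115+200*np.sin(a)],[15,90-200*np.cos(a),115+200*np.sin(a)]]),ss).round(1).tolist())
    G=g(dd)
    for x in(266,288):print(x,list(zip(range(180,290,3),G[180:290:3,x].tolist())))
E
```

```text
[(0.0, 25.5, 25.7), (0.02, 22.5, 22.9), (0.04, 19.4, 19.9), (0.06, 15.9, 16.7), (0.08, 12.7, 13.5), (0.1, 9.5, 10.2), (0.12, 6.8, 7.4), (0.14, 4.9, 5.4), (0.16, 3.9, 4.4), (0.18, 3.6, 4.2), (0.2, 4.0, 4.9), (0.22, 4.9, 5.9), (0.24, 5.9, 7.0), (0.26, 6.8, 7.9), (0.28, 7.5, 8.6)]
0 [[266.8, 248.4], [290.5, 248.5]]
0.1 [[266.3, 254.8], [291.1, 254.9]]
0.2 [[265.8, 260.2], [291.7, 260.2]]
0.3 [[265.1, 264.4], [292.4, 264.4]]
266 [(180, 156), (183, 152), (186, 154), (189, 157), (192, 153), (195, 154), (198, 110), (201, 92), (204, 94), (207, 92), (210, 83), (213, 74), (216, 70), (219, 94), (222, 97), (225, 92), (228, 94), (231, 110), (234, 125), (237, 120), (240, 124), (243, 121), (246, 124), (249, 86), (252, 129), (255, 128), (258, 99), (261, 76), (264, 80), (267, 91), (270, 96), (273, 82), (276, 69), (279, 112), (282, 170), (285, 171), (288, 170)]
288 [(180, 149), (183, 145), (186, 145), (189, 141), (192, 147), (195, 148), (198, 147), (201, 145), (204, 142), (207, 125), (210, 97), (213, 90), (216, 84), (219, 94), (222, 102), (225, 105), (228, 104), (231, 105), (234, 118), (237, 119), (24
[... 508 characters left out ...]
104), (222, 142), (225, 139), (228, 120), (231, 78), (234, 75), (237, 84), (240, 92), (243, 112), (246, 113), (249, 87), (252, 75), (255, 155), (258, 89), (261, 76), (264, 77), (267, 80), (270, 76), (273, 77), (276, 75), (279, 73), (282, 74), (285, 76), (288, 78)]
288 [(180, 122), (183, 107), (186, 92), (189, 113), (192, 112), (195, 116), (198, 113), (201, 152), (204, 128), (207, 132), (210, 130), (213, 130), (216, 118), (219, 93), (222, 141), (225, 139), (228, 126), (231, 144), (234, 151), (237, 149), (240, 148), (243, 151), (246, 144), (249, 141), (252, 139), (255, 133), (258, 77), (261, 75), (264, 78), (267, 74), (270, 76), (273, 78), (276, 76), (279, 77), (282, 79), (285, 78), (288, 78)]
```

The scene score matches the starting picture, so the hasp is nearly closed, at about its initial lift. I'll grip the bar's ends as at the start, deeper this time, and press down until the stop pushes back.

```bash
python3 -m handwheel '[[[18.5,-29.3,0,0,0,0,1],[18.5,-29.3,0,0,0,0,1],[0,0,-50,0,0,0,1],[0,0,-50,0,0,0,1],[0,0,-50,0,0,0,1],[0,0,-45,0,0,0,1],[0,0,-35,0,0,0,1],[0,0,0,0,0,0,1]]]' 40;python3 -m handwheel '[[[0,0,-10,0,0,0,0.2],[0,0,0,0,0,0,-0.5],[0,0,0,0,0,0,-0.5],[0,0,0,0,0,0,-0.5],[0,0,0,0,0,0,-0.5],[0,0,0,0,0,0,-0.5]]]' 40
```

```text
time_s: 30.78
eef_pos: [529.7, -250.5, 117.3]
ee_rot: [-0.003, 0.474, 0.88, 0.0]
force: [-0.6, 0.5, -0.1]
grip_width: 0.999
grip_force: 0.0
time_s: 31.52
eef_pos: [530.3, -251.5, 110.6]
ee_rot: [0.0, 0.474, 0.88, -0.001]
force: [-4.4, -3.5, 1.3]
grip_width: 0.403
grip_force: 40.8
```

Gripped at width 0.403, the same as the earlier good grip. Pressing down in steps.

```bash
python3 -m handwheel '[[[0,0,-3,0,0,0,-0.5],[0,0,0,0,0,0,-0.5]]]' 60; python3 -m handwheel '[[[0,0,-3,0,0,0,-0.5],[0,0,0,0,0,0,-0.5]]]' 60;python3 -m handwheel '[[[0,0,-3,0,0,0,-0.5],[0,0,0,0,0,0,-0.5]]]' 60
```

```text
time_s: 31.78
eef_pos: [530.4, -251.7, 107.5]
ee_rot: [0.001, 0.474, 0.88, -0.001]
force: [-3.1, -4.6, 0.1]
grip_width: 0.392
grip_force: 59.9
time_s: 32.02
eef_pos: [530.5, -251.8, 104.6]
ee_rot: [0.001, 0.474, 0.88, -0.001]
force: [-3.4, -6.1, -0.4]
grip_width: 0.39
grip_force: 60.0
time_s: 32.28
eef_pos: [530.6, -251.9, 101.6]
ee_rot: [0.001, 0.474, 0.88, -0.001]
force: [-1.4, -5.9, -0.5]
grip_width: 0.39
grip_force: 60.0
```

```bash
python3 -m handwheel '[[[0,0,-3,0,0,0,-0.5],[0,0,0,0,0,0,-0.5]]]' 60; python3 -m handwheel '[[[0,0,-3,0,0,0,-0.5],[0,0,0,0,0,0,-0.5]]]' 60; python3 - <<'E'
from rig import *
from fine import *
print(edges(capture("scene"),None,A=np.arange(0,.3,.02)))
E
```

```text
time_s: 32.52
eef_pos: [530.6, -252.0, 98.7]
ee_rot: [0.001, 0.474, 0.88, -0.001]
force: [-1.5, -5.8, -0.1]
grip_width: 0.394
grip_force: 60.0
time_s: 32.78
eef_pos: [530.7, -252.1, 96.2]
ee_rot: [0.001, 0.474, 0.88, -0.001]
force: [-3.1, -6.9, 2.2]
grip_width: 0.388
grip_force: 60.2
[(0.0, 24.4), (0.02, 23.6), (0.04, 23.0), (0.06, 22.8), (0.08, 22.3), (0.1, 21.8), (0.12, 20.5), (0.14, 18.8), (0.16, 17.5), (0.18, 17.3), (0.2, 17.9), (0.22, 19.1), (0.24, 19.9), (0.26, 20.6), (0.28, 20.6)]
```

```bash
python3 -m handwheel '[[[0,0,-2,0,0,0,-0.5],[0,0,0,0,0,0,-0.5]]]' 60; python3 -m handwheel '[[[0,0,-2,0,0,0,-0.5],[0,0,0,0,0,0,-0.5]]]' 60
```

```text
time_s: 33.08
eef_pos: [530.8, -252.1, 95.8]
ee_rot: [0.002, 0.474, 0.88, -0.001]
force: [-7.5, -1.8, 15.2]
grip_width: 0.39
grip_force: 61.6
time_s: 33.33
eef_pos: [530.9, -252.1, 95.4]
ee_rot: [0.002, 0.474, 0.881, -0.001]
force: [-12.1, 1.6, 28.0]
grip_width: 0.389
grip_force: 62.9
```

At z≈95.6 the push-back rises sharply to 28 N after 15 mm (0.075 rad) of travel, so the hasp is on its stop. Relieving the load, opening and rising.

```bash
python3 -m handwheel '[[[0,0,2.5,0,0,0,-0.5],[0,0,0,0,0,0,0],[0,0,0,0,0,0,1],[0,0,0,0,0,0,1],[0,0,0,0,0,0,1],[0,0,20,0,0,0,1],[0,0,50,0,0,0,1],[0,0,50,0,0,0,1]]]' 60; python3 -m handwheel '[[[0,0,60,0,0,0,1],[-15,23,60,0,0,0,1],[-15,23,20,0,0,0,1],[-15,23,0,0,0,0,1],[-14,20,0,0,0,0,1],[0,0,0,0,0,0,1],[0,0,0,0,0,0,1]]]' 60; python3 - <<'E'
from rig import *
from fine import *
s=sense();c=capture("scene");d=capture("wrist");print(s["force"],s["eef_pos"],s["time_s"]);A=np.arange(-.1,.3,.02);print(edges(c,None,A=A))
G=cv2.cvtColor(d["image"],cv2.COLOR_RGB2GRAY)
print(proj(d,unit(470.8,-155.5,.581,[[0,90-200*np.cos(a),115+200*np.sin(a)] for a in(0,.1)]),s).round(1).tolist())
for x in(266,288):print(x,list(zip(range(215,275,3),G[215:275:3,x].tolist())))
# change of the scene elsewhere
c0=pickle.load(open("scene0.pkl","rb"));D=np.abs(c["image"].astype(int)-c0["image"]).max(2)
for n,(u,v) in dict(torch=(198,205),funnel=(247,183),tub=(192,264),pot=(270,270),bottle=(344,222),bucket=(108,270),caddy=(380,128)).items():print(n,D[v-14:v+14,u-14:u+14].mean().round(1))
E
```

```text
time_s: 34.33
eef_pos: [530.5, -250.4, 214.7]
ee_rot: [-0.0, 0.474, 0.881, 0.0]
force: [-0.5, -0.8, -0.1]
grip_width: 1.001
grip_force: 0.0
time_s: 35.2
eef_pos: [472.7, -163.2, 350.1]
ee_rot: [0.0, 0.474, 0.88, -0.0]
force: [-0.1, 0.8, -0.3]
grip_width: 1.0
grip_force: 0.0
[-0.07314789  0.77323612 -0.34117093] [ 472.70059123 -163.21933878  350.12161191] 35.2
[(-0.1, 30.4), (-0.08, 28.2), (-0.06, 25.6), (-0.04, 22.7), (-0.02, 19.6), (0.0, 16.2), (0.02, 12.8), (0.04, 9.8), (0.06, 7.1), (0.08, 5.2), (0.1, 4.3), (0.12, 4.4), (0.14, 5.2), (0.16, 6.1), (0.18, 7.3), (0.2, 8.2), (0.22, 8.8), (0.24, 9.1), (0.26, 9.4), (0.28, 9.9)]
[[279.4, 245.5], [279.4, 251.9]]
266 [(215, 113), (218, 79), (221, 77), (224, 91), (227, 121), (230, 123), (233, 124), (236, 123), (239, 116), (242, 97), (245, 137), (248, 126), (251, 85), (254, 68), (257, 69), (260, 71), (263, 75), (266, 98), (269, 86), (272, 78)]
288 [(215, 110), (218, 120), (221, 121), (224, 113), (227, 114), (230, 125), (233, 125), (236, 122), (239, 106), (242, 89), (245, 131), (248, 127), (251, 117), (254, 134), (257, 137), (260, 136), (263, 135), (266, 133), (269, 130), (272, 127)]
torch 7.0
funnel 11.5
tub 5.9
pot 3.2
bottle 3.4
bucket 4.2
caddy 5.3
```

The hasp dropped 0.07 rad from its start lift in both cameras, so it is fully closed. The stop force says the same. The other things are unmoved, so I'm handing in.

```bash
python3 -c "
from rig import *
print(finish_job())"
```

```text
the job is handed in; nothing more can be done
None
```

The job is handed in at about 35 s: hasp swung back, knob held at its stop for about 2 s and seen back home, hasp pressed down to its stop (two cameras agree), and the other objects showed no movement in a coarse before/after check; I viewed 11 pictures by miscount, one over the limit of 10, and one mis-aimed push put about 46 N on the fingertips before I backed off.

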